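Find the free pocket under the sprung doors and store the vial

ROBOT

A 7-joint arm with a two-finger parallel gripper is mounted at the origin on the work surface; the furniture and walls round the work are solid. World frame = base frame: x ahead of the robot, y to its left, z up, the work surface at z = 0. Lengths are in mm, angles in rad, forces in N, time in s.
With the tool pointing down it reaches from about 400 to 875 mm from the base axis. Payload 19.3 kg.
Tool frame: the origin (TCP) lies at the very end of the fingers, on their centre line; the grasp point (between the pads) lies 19 mm behind it; z points along the fingers, y is the line along which they close (so a half turn about z gives the same grasp; the last joint's range is limited). The gripper opens to 85 mm and grips with 20 to 120 N. Pads are 22 mm wide; open, the fingers measure 114 mm over their backs; the gripper's body (76 mm by 85 mm) begins 54 mm behind the grasp point. The pads swing forward as they close: fully open they stand 13 mm farther back than shut.
Start: joints at [-0.07, 0.521, -0.036, 1.599, 0.021, 1.021, -0.113], TCP at [624.992, -0.025, 231.291] pointing down, gripper open.
Joint ranges: [-2.91, 2.91], [-0.3, 2.13], [-1.5, 1.42], [0.17, 2.43], [-1.26, 4.41], [0.16, 1.93], [-2.52, 2.52]. Speed limits (rad/s): [1.89, 1.89, 2.39, 2.39, 3.01, 3.01, 3.01].

INTERFACE

Orientations are given as [roll, pitch, yaw] about the fixed x, y, z axes, in that order (R = Rz(yaw) Ry(pitch) Rx(roll)).
In Python, from station import env gives the robot as it stands. The module is installed in compiled form; this text tells all that it offers.
- The arm moves only by the tool play_rows, never from a script. Its argument "motion" is a list that holds one entry, the list of rows, each a list of 5 numbers: the shift along the tool's x, y, z as a fraction of full scale, then the turn about the tool's z as a fraction of full scale, then the closure, from 0 (fully open) to 1 (shut). A call has 1 to 12 rows; each row is the pose to reach, as a shift and turn from the pose commanded when the call began, along the tool's axes at that moment, turning the shorter way round; what a row does not reach only later rows make up. Full scale, the value 1, is 8 cm for a shift and 180 degrees for a turn. A row lasts 1/8 s, in which the tool goes at most 62.5 mm and 10.7 degrees, less where a joint would pass 70% of its speed; a pose out of reach is approached as far as the arm can. A call with a number of a shift or a turn outside -1 to 1 is refused whole. A call with a gripper value outside its range is refused whole. The fingers move at their own pace and stop on an object; the grip force is fixed at half the most. Time passes only in rows, so rows that repeat a pose let the fingers close. It gives the time, the measured TCP pose, the force, the opening and the grip force at its end, in the units of the state.
- env.read_state(): the state, without advancing time (a new reading comes with each control period).
- env.camera(name): name is "scene" or "side" or "wrist"; returns a dict with "image" (384x512x3 uint8, red, green, blue), "intrinsics" (3x3 intrinsics, pixels), "dist" ([k1, k2, p1, p2, k3] as OpenCV has them; the pictures are not rectified), "position" and "rotation" of the camera in the world. Camera axes: x right, y down, z forward; pixel columns grow to the right and rows downward; lengths in mm; the calibration is good to about 2 mm. A picture is of the moment at which its call begins. There is no depth.
- env.hand_in(): hands the job in; it is judged then, once.
The state is a dict: "clock": time; "joint_positions": joint angles; "qvel": joint speeds; "joint_efforts": joint torques, N m; "tcp_pos": TCP position; "ee_rot": TCP orientation; "wrist_force": force on the tool from outside, world axes, zero at the start; "ft_torque": the same for the moment, N m; "gripper_width": finger opening in mm; "grasp_force": force on a finger pad.
Only numpy, scipy, OpenCV 4.12 (cv2) and the standard library are available. Lean on these libraries where they do the work, as an engineer would, in place of code of your own. Each camera call takes 0.05 s, during which the arm holds its last target. There are 200 camera calls.

TASK

Five of the six door-covered pockets in the grey storage block already hold a short pot, hidden under the doors; one is empty. Take the capped vial out of the steel rack, feel with it through the doors for the empty pocket, and leave it standing in there, right down on the pocket's floor. Leave the white jar standing where it is, and do not let the vial fall over.

Things in the scene. Friction and masses are not known exactly. Their poses are not given: they have to be found in the camera images.
- block: grey plastic storage block, 116 (x) x 152 (y) x 65 mm high, fixed; origin at the centre of its underside, z up. Its flat deck has six pockets, 2 across x (44 mm pitch) by 3 along y (42 mm pitch), each covered level with the deck by two thin metal doors. Five pockets hold a hidden pot, the sixth, any of them, is empty (see pocket0, pocket1)
- vial_mid (a point): capped glass vial, 90 mm tall, glass 16 mm across with a white cap 17 mm across on its top 17 mm; loose, standing upright at a corner place of the steel rack, 2 mm above the table; this point is on its axis half-way up (45 mm above its foot), z up the vial. Standing on the floor of an empty pocket it rises 35 mm above the deck
- rack: bent sheet-steel vial rack, fixed, 86 (x) x 64 (y) x 45 mm high with two rows of four 18 mm holes; origin at the centre of its underside. The capped vial and the open vial stand in opposite corner places, x -31, y -12.5 mm and x 31, y 10 mm, either way round; the vials stick out 40 mm or more above its top
- open_vial: open glass vial without a cap (bare thread), 16 mm across, 85 mm tall, in the opposite corner of the rack, stuck fast; origin at the centre of its foot; not part of the job
- jar: white screw-lid jar, 34 mm across, 45 mm tall, loose bystander; origin at the centre of its underside
- dark_bottle: square dark bottle with black cap, 35 x 31 x 60 mm, fixed bystander; origin at the centre of its underside
- dropper: white dropper bottle with pointed cap, 25 mm across, 66 mm tall, fixed bystander; origin at the centre of its underside
- pocket0 (a point): centre of one pocket's opening at deck height, 65 mm above the table (-22, 42 mm in the block's x, y); block's x and y axes. Opening 28 (x) x 26 (y) mm. Its two doors, 13 mm long, hinge on the edges across x, swing down when anything is pushed through (under 1 N) and spring back up
- pocket1 (a point): centre of one pocket's opening at deck height, 65 mm above the table (22, 42 mm in the block's x, y); block's x and y axes. A filled pocket holds a white pot, wedged fast, 21 mm across and 38 mm tall: what is pushed in stops firmly 17 mm below the deck. The empty one is free down to its flat floor, 55 mm below the deck, 10 mm above the table
- pocket2 (a point): centre of one pocket's opening at deck height, 65 mm above the table (-22, 0 mm in the block's x, y); block's x and y axes
- pocket3 (a point): centre of one pocket's opening at deck height, 65 mm above the table (22, 0 mm in the block's x, y); block's x and y axes
- pocket4 (a point): centre of one pocket's opening at deck height, 65 mm above the table (-22, -42 mm in the block's x, y); block's x and y axes
- pocket5 (a point): centre of one pocket's opening at deck height, 65 mm above the table (22, -42 mm in the block's x, y); block's x and y axes
Not all that is in view belongs to the job. What is shaped like the part that bears vial_mid but orange is not meant.

How it is judged:
By the outcome, as a careful person would: the job done as asked, in the order asked, and still so for the second after the job is handed in, with the robot touching nothing.
It also fails if it takes over 64 s, if anything falls off the work surface, if the arm or the gripper's body presses on something with over 40 N, if the wrist force passes 120 N, or if a joint passes its speed limit or range.

## Working session

There is one attempt and no reset: what is moved stays moved. The work goes in short steps, Python scripts to look and compute and a tool call to move; the robot and the scene stay as the last step left them, time stands still between calls to the robot, and variables do not carry over. Pictures are saved under pics/ and viewed, at most 10 in all, crops included, and the job is handed in when it is done.

Besides the shell and the picture viewer there is one more tool, called as name(argument=value, ...), one argument or row to a line, values as JSON. play_rows: Moves the arm, as the interface text tells. Its arguments: {"type":"object","properties":{"motion":{"type":"array","items":{"type":"array","items":{"type":"array","items":{"type":"number","minimum":-1,"maximum":1}}}}},"required":["motion"]}

```bash
mkdir -p pics; cat > h.py <<'E'
import numpy as np, cv2, json
from station import env
def snap(n,f):
    c=env.camera(n); cv2.imwrite(f'pics/{f}.png',c['image'][:,:,::-1]); 
    np.savez(f'pics/{f}.npz',**{k:np.array(v) for k,v in c.items()}); return c
def load(f): return dict(np.load(f'pics/{f}.npz'))
def ray(c,uv):
    p=cv2.undistortPoints(np.array([[uv]],float),c['intrinsics'],c['dist'])[0,0]
    d=np.array(c['rotation'])@np.array([p[0],p[1],1]); return np.array(c['position']),d/np.linalg.norm(d)
def onz(c,uv,z):
    o,d=ray(c,uv); return o+d*(z-o[2])/d[2]
def tri(c1,a,c2,b):
    o1,d1=ray(c1,a);o2,d2=ray(c2,b)
    A=np.stack([d1,-d2],1); t=np.linalg.lstsq(A,o2-o1,rcond=None)[0]
    p,q=o1+t[0]*d1,o2+t[1]*d2; return (p+q)/2,np.linalg.norm(p-q)
def proj(c,P):
    R=np.array(c['rotation']).T; t=-R@np.array(c['position'])
    return cv2.projectPoints(np.array(P,float).reshape(-1,3),cv2.Rodrigues(R)[0],t,c['intrinsics'],c['dist'])[0][:,0]
E
python3 - <<'E'
from h import *
ims=[]
for n in ['scene','side','wrist']:
    c=snap(n,n+'0'); print(n,c['position'],np.round(c['rotation'],3).tolist(),c['image'].shape)
s=env.read_state();print(s)
a=[cv2.imread(f'pics/{n}0.png') for n in ['scene','side']]
cv2.imwrite('pics/both0.png',cv2.resize(np.vstack(a),None,fx=.78,fy=.78))
E
```

```text
scene [ 12.92047433 534.0690567  744.38893959] [-2.273, -0.013, -2.355] (384, 512, 3)
side [ 229.7835768  -782.80432388  444.66647392] [-1.979, 0.007, -0.427] (384, 512, 3)
wrist [624.00298472  69.54079726 375.17108852] [2.859, 0.001, -0.0] (384, 512, 3)
{'clock': 0.15, 'joint_positions': array([-0.07016689,  0.52186702, -0.03631267,  1.59988153,  0.02117738,
        1.02109485, -0.11278789]), 'qvel': array([ 0.0024817 , -0.0030492 , -0.00083522, -0.00120858,  0.0007164 ,
       -0.00081579,  0.00058834]), 'joint_efforts': array([ 4.00798544e-04, -9.27376485e+01,  1.98035471e+00, -3.70049715e+01,
        1.79930578e-02,  6.46477114e-03, -1.41420460e-05]), 'tcp_pos': array([ 6.24742656e+02, -5.30535245e-02,  2.30862779e+02]), 'ee_rot': array([-3.14072712e+00,  4.64388121e-05,  1.57073848e+00]), 'wrist_force': array([-0.63221181,  0.3128222 ,  0.65720022]), 'ft_torque': array([-0.02464436,  0.0349398 , -0.03220877]), 'grasp_force': 0.0, 'gripper_width': 85.31923088928845}
```

```bash
python3 - <<'E'
s=open('h.py').read()
s=s.replace("def snap","from scipy.spatial.transform import Rotation as Ro\ndef snap",1).replace("c=env.camera(n);","c=env.camera(n); c['rotation']=Ro.from_euler('xyz',c['rotation']).as_matrix();")
open('h.py','w').write(s)
E
python3 - <<'E'
from h import *
for n in ['scene','side','wrist']:
    c=load(n+'0'); c['rotation']=Ro.from_euler('xyz',c['rotation']).as_matrix(); np.savez(f'pics/{n}0.npz',**c)
    print(proj(c,[[625,0,0],[625,0,231]]))
E
```

```text
[[225.27442831 204.03936838]
 [222.7009018  124.0355057 ]]
[[271.48235453 212.33311127]
 [272.29697168 120.05916087]]
[[260.30363335 159.68288819]
 [261.52543922 249.3667299 ]]
```

View pics/both0.png

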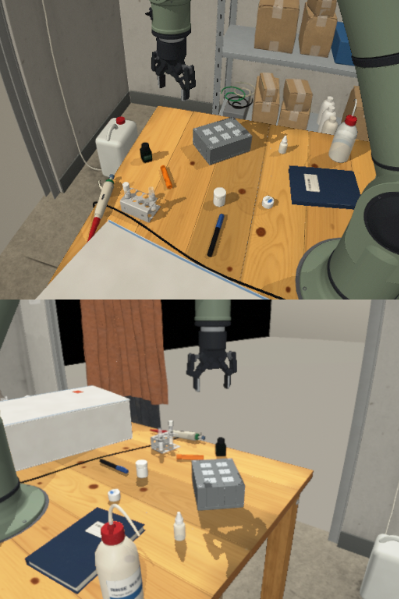

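View pics/wrist0.png

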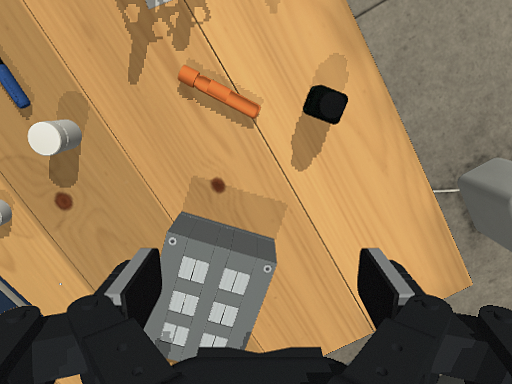

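The composite shows the block near (285,180) in scene and (280,240) in side (full-resolution pixels). The rack is near (177,263) in scene and (210,180) in side. The jar, the orange decoy lying down, the dark bottle and the dropper are also visible. The wrist view shows the block with doors from (195,270) and the jar at (55,136). Next I enlarge the rack and the block.

```bash
python3 - <<'E'
from h import *
a=cv2.imread('pics/scene0.png');b=cv2.imread('pics/side0.png')
def cr(i,x,y,w,h): return cv2.resize(i[y:y+h,x:x+w],(400,300),interpolation=cv2.INTER_CUBIC)
top=np.hstack([cr(a,140,225,80,60),cr(b,180,145,80,60)])
bot=np.hstack([cr(a,240,140,88,66),cr(b,236,195,88,66)])
cv2.imwrite('pics/crops0.png',np.vstack([top,bot]))
# door blobs
for n in ['scene','side','wrist']:
    c=load(n+'0'); im=c['image'].astype(int); m=((im.min(2)>165)&(im.max(2)-im.min(2)<25)).astype(np.uint8)
    k,l,st,ce=cv2.connectedComponentsWithStats(m)
    for i in range(1,k):
        if 15<st[i,4]<900: print(n,st[i].tolist(),ce[i].round(1), onz(c,ce[i],65).round(0)[:2])
E
```

```text
scene [414, 124, 16, 32, 270] [420.8 139. ] [ 390. -524.]
scene [123, 151, 47, 38, 849] [144.8 171.5] [796. 110.]
scene [289, 157, 12, 7, 49] [294.4 159.9] [ 572. -191.]
scene [433, 159, 20, 23, 292] [442.6 169.6] [ 280. -439.]
scene [274, 161, 13, 8, 52] [279.9 164.3] [ 585. -150.]
scene [260, 166, 12, 7, 54] [265.2 169. ] [ 597. -110.]
scene [298, 166, 10, 8, 46] [302.7 169.3] [ 532. -176.]
scene [283, 171, 13, 8, 57] [289.1 174.2] [ 543. -137.]
scene [268, 175, 13, 9, 61] [274. 179.] [556. -97.]
scene [361, 175, 6, 10, 36] [364.  179.7] [ 402. -253.]
scene [157, 234, 7, 10, 41] [159.9 237.8] [589. 214.]
scene [274, 241, 15, 23, 210] [279.5 250.3] [393.  61.]
scene [337, 251, 14, 15, 116] [342.  258.1] [291. -12.]
scene [169, 252, 16, 5, 35] [176.5 254.3] [530. 217.]
scene [155, 255, 37, 17, 182] [171.9 262.6] [519. 237.]
scene [152, 288, 22, 12, 22] [162.5 293.5] [472. 296.]
side [37, 0, 15, 6, 84] [43.9  2.3] [  552. -8538.]
side [216, 155, 6, 8, 34] [218.4 158.1] [583. 264.]
side [196, 166, 24, 12, 71] [209.2 172.6] [522. 163.]
side [217, 175, 7, 12, 27] [218.9 180.9] [526.  98.
[... 980 characters left out ...]
1.1] [440.  48.]
wrist [433, 190, 18, 2, 20] [441.9 190.7] [802. -18.]
wrist [169, 237, 7, 8, 25] [172.1 240.6] [536. -71.]
wrist [178, 256, 31, 27, 538] [192.9 269.4] [ 555. -103.]
wrist [264, 266, 7, 6, 22] [267.  268.5] [ 632. -102.]
wrist [219, 268, 18, 23, 262] [227.4 279.2] [ 591. -114.]
wrist [232, 272, 18, 23, 255] [240.5 282.9] [ 604. -119.]
wrist [169, 291, 30, 25, 477] [183.2 302.8] [ 542. -143.]
wrist [208, 302, 30, 25, 466] [222.8 313.7] [ 584. -157.]
wrist [163, 323, 13, 15, 106] [169.5 328.5] [ 525. -176.]
wrist [173, 326, 16, 20, 204] [180.5 335.7] [ 536. -186.]
wrist [200, 333, 15, 14, 152] [206.7 340.1] [ 565. -191.]
wrist [213, 336, 15, 11, 113] [219.6 341.8] [ 580. -194.]
```

View pics/crops0.png

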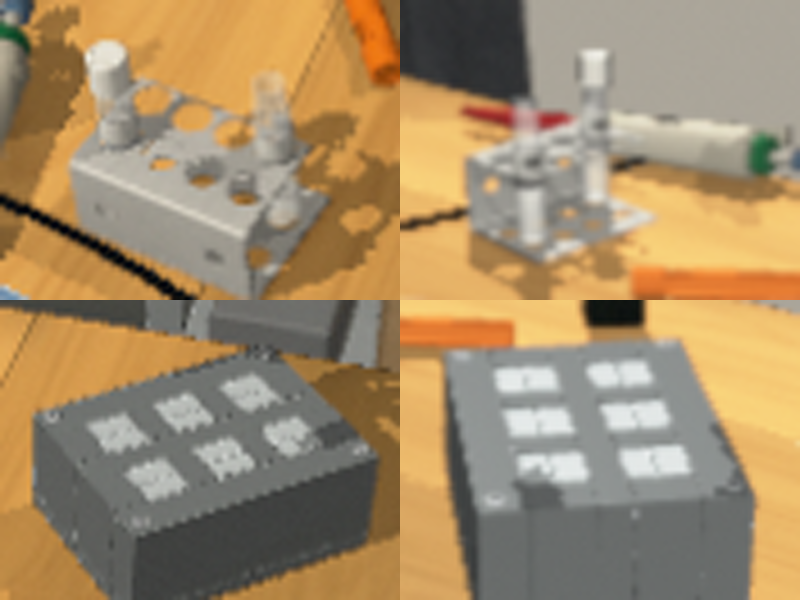

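The rack holds two candidates. The one at scene (161,238) / side (219,158) has a solid white cap, so it is the vial meant. The one at scene (194,245) / side (205,170) is clear and uncapped, so it is the open vial. The orange one lies on the table at scene (213,228) and is a decoy. The crop confirms this. All six doors are visible in both views.

```bash
python3 - <<'E'
from h import *
S,D,W=[load(n+'0') for n in ['scene','side','wrist']]
p,e=tri(S,(161.5,238),D,(219,158.3)); print('cap centre (z want ~83)',p.round(1),e.round(1))
for name,c,uv in [('scene',S,(161.5,238)),('side',D,(219,158.3))]: print(name,onz(c,uv,83.5).round(1))
p2,e2=tri(S,(194,242),D,(205.5,168)); print('open top approx (z<87)',p2.round(1),e2.round(1))
d=p2[:2]-p[:2]; print('dist (66)',np.linalg.norm(d),'dir deg',np.degrees(np.arctan2(d[1],d[0])))
print('jar top',onz(W,(43.8,137.9),45).round(0))
g=np.array([[-22,42],[22,42],[-22,0],[22,0],[-22,-42],[22,-42]],float)
px=dict(scene=(S,[(274,179),(265.2,169),(289.1,174.2),(279.9,164.3),(302.7,169.3),(294.4,159.9)]),
 side=(D,[(263.3,212),(284,210.8),(266.3,221.3),(287.5,220),(270.2,231),(291.6,230)]),
 wrist=(W,[(192.9,269.4),(234,281),(183.2,302.8),(222.8,313.7)]))
for n,(c,u) in px.items():
    q=np.array([onz(c,x,65)[:2] for x in u]); G=g[:len(q)]
    gc=G-G.mean(0);qc=q-q.mean(0); a=np.arctan2((gc[:,0]*qc[:,1]-gc[:,1]*qc[:,0]).sum(),(gc*qc).sum())
    R=np.array([[np.cos(a),-np.sin(a)],[np.sin(a),np.cos(a)]]); t=q.mean(0)-R@G.mean(0)
    print(n,'block centre',t.round(1),'yaw',np.degrees(a).round(1),'res',np.abs(q-(G@R.T+t)).max().round(1))
E
```

```text
cap centre (z want ~83) [571.5 220.4  80.7] 2.8
scene [571.  221.2  83.5]
side [567.  210.3  83.5]
open top approx (z<87) [519.1 177.5  75.9] 5.9
dist (66) 67.7186481146665 dir deg -140.6772138063743
jar top [409.  31.  45.]
scene block centre [ 564.2 -143.6] yaw -17.4 res 1.6
side block centre [ 561.  -152.1] yaw -17.5 res 2.2
wrist block centre [ 563.3 -149.8] yaw -17.8 res 0.3
```

play_rows(
  motion=[
    [[0.5,-0.33,0,0,0],[1,-0.66,0,0,0],[1,-0.66,0,0,0]],
  ],
)

```text
clock: 0.52
tcp_pos: [570.6, 83.4, 231.4]
ee_rot: [-3.141, -0.001, 1.575]
wrist_force: [1.2, 0.0, 0.8]
gripper_width: 85.9
grasp_force: 0.0
```

play_rows(
  motion=[
    [[0.5,0,0,0,0.3],[1,0,0,0,0.3],[1,0,0,0,0.3]],
  ],
)

```text
clock: 0.9
tcp_pos: [571.9, 162.8, 230.9]
ee_rot: [-3.141, -0.001, 1.575]
wrist_force: [1.0, -0.2, 0.2]
gripper_width: 59.9
grasp_force: 0.0
```

play_rows(
  motion=[
    [[0.35,0,0,0.06,0.4],[0.7,0,0.3,0.12,0.4],[0.7,0,0.3,0.18,0.4],[0.7,0,0.3,0.24,0.4],[0.7,0,0.3,0.28,0.4],[0.7,0,0.3,0.28,0.4]],
  ],
)

```text
clock: 1.65
tcp_pos: [572.5, 215.0, 207.1]
ee_rot: [3.141, 0.001, 0.691]
wrist_force: [0.0, 0.5, 0.1]
gripper_width: 50.9
grasp_force: 0.0
```

```bash
python3 - <<'E'
from h import *
s=env.read_state(); print(s['clock'],s['tcp_pos'],s['ee_rot'],s['gripper_width'])
c=snap('wrist','w1'); print(c['position'],proj(c,[[571.5,220.4,92]]), proj(c,[s['tcp_pos']]))
E
```

```text
1.65 [572.4966301  214.99823311 207.13647157] [3.14099852e+00 5.32316542e-04 6.91003009e-01] 50.93382633993966
[626.28284587 258.95667699 351.50077995] [[252.50993132 182.68631987]] [[258.174438   248.96158886]]
```

View pics/w1.png

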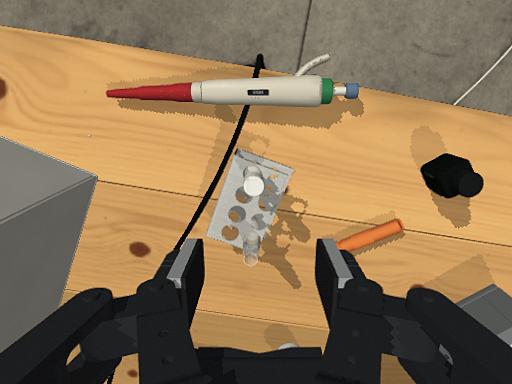

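The wrist view shows the capped vial's white top at about (254,186), next to a hole row of the rack. The clear open vial is at (250,258), straight behind it along tool -x, so the fingers close clear of it.

```bash
python3 - <<'E'
from h import *
c=load('w1'); im=c['image'].astype(int)
m=((im.min(2)>205)&(np.ptp(im,axis=2)<25)).astype(np.uint8)
m[:160]=0;m[215:]=0;m[:,:235]=0;m[:,275:]=0
cs=max(cv2.findContours(m,cv2.RETR_EXTERNAL,cv2.CHAIN_APPROX_NONE)[0],key=cv2.contourArea)
print(cv2.boundingRect(cs),cv2.minEnclosingCircle(cs))
for r in range(166,206,2): print(r,im[r,238:272,1].tolist()) if r%4==2 else 0
for uv in [cv2.minEnclosingCircle(cs)[0],(254,185.5),(254,187)]:
    p=onz(c,uv,92); s=env.read_state(); R=Ro.from_euler('xyz',s['ee_rot']).as_matrix()
    print(p.round(1),'tool shift',(R.T@(p-s['tcp_pos'])).round(1), 'radius px of 8.5mm',np.linalg.norm(proj(c,[p])-proj(c,[p+[8.5,0,0]])).round(1))
E
```

```text
(244, 176, 20, 20) ((253.36517333984375, 185.64044189453125), 9.730377197265625)
166 [188, 176, 163, 163, 165, 166, 165, 169, 164, 153, 180, 180, 189, 186, 187, 185, 182, 177, 166, 168, 187, 194, 193, 194, 185, 151, 128, 131, 150, 156, 176, 191, 189, 188]
170 [186, 186, 185, 178, 177, 149, 101, 139, 157, 151, 180, 195, 200, 202, 203, 204, 203, 198, 192, 181, 171, 157, 161, 191, 191, 190, 189, 187, 190, 187, 186, 187, 190, 190]
174 [189, 190, 192, 193, 179, 91, 107, 139, 155, 178, 181, 177, 176, 172, 169, 163, 160, 156, 148, 141, 131, 120, 108, 111, 147, 194, 189, 190, 189, 188, 189, 187, 183, 178]
178 [183, 186, 182, 181, 186, 184, 163, 172, 182, 213, 225, 224, 237, 236, 235, 235, 235, 233, 235, 236, 232, 214, 171, 91, 87, 105, 139, 175, 188, 153, 123, 127, 153, 175]
182 [188, 184, 183, 185, 174, 155, 211, 235, 207, 227, 220, 231, 232, 231, 231, 231, 231, 232, 231, 231, 230, 224, 225, 236, 232, 150, 106, 131, 136, 136, 136, 133, 132, 132]
186 [188, 186, 174, 162, 148, 168, 246, 236, 229, 226, 230, 230, 231, 231, 231, 231, 231, 230, 231, 231, 231, 232, 230, 228, 235, 222, 112, 125, 11
[... 250 characters left out ...]
2, 134, 203, 227, 234, 235, 233, 230, 229, 233, 235, 235, 224, 194, 124, 122, 126, 125, 116, 118, 125, 113, 112, 129, 130, 131]
198 [104, 105, 105, 107, 105, 103, 110, 130, 121, 106, 108, 120, 126, 125, 150, 191, 184, 183, 183, 185, 180, 150, 128, 133, 131, 132, 133, 129, 130, 130, 131, 131, 131, 130]
202 [181, 153, 139, 125, 102, 92, 91, 100, 110, 125, 151, 176, 189, 187, 184, 182, 184, 184, 185, 179, 133, 124, 129, 129, 127, 126, 128, 130, 129, 126, 133, 157, 147, 123]
[570.  218.3  92. ] tool shift [  0.2  -4.  115.2] radius px of 8.5mm 10.4
[570.5 218.   92. ] tool shift [  0.4  -3.5 115.2] radius px of 8.5mm 10.4
[569.5 217.2  92. ] tool shift [ -0.9  -3.5 115.2] radius px of 8.5mm 10.4
```

play_rows(
  motion=[
    [[0,-0.046,0.3,0,0.4],[0,-0.046,0.6,0,0.4],[0,-0.046,0.75,0,0.4],[0,-0.046,0.75,0,0.4],[0,-0.046,0.75,0,0.4]],
  ],
)

```text
clock: 2.33
tcp_pos: [570.4, 218.8, 148.1]
ee_rot: [3.141, -0.001, 0.691]
wrist_force: [-0.7, 0.7, 0.0]
gripper_width: 51.3
grasp_force: 0.0
```

```bash
python3 - <<'E'
from h import *
s=env.read_state(); print(s['clock'],s['tcp_pos'],s['ee_rot'],s['gripper_width'])
c=snap('wrist','w2'); im=c['image'].astype(int)
R=Ro.from_euler('xyz',s['ee_rot']).as_matrix()
q=proj(c,[[570.2,218,92]])[0]; print('pred',q)
m=((im.min(2)>205)&(np.ptp(im,axis=2)<25)).astype(np.uint8); 
z=np.zeros_like(m); x,y=q.astype(int); z[y-30:y+30,x-30:x+30]=1; m*=z
cs=max(cv2.findContours(m,cv2.RETR_EXTERNAL,cv2.CHAIN_APPROX_NONE)[0],key=cv2.contourArea)
print(cv2.boundingRect(cs),cv2.minEnclosingCircle(cs))
p=onz(c,cv2.minEnclosingCircle(cs)[0],92); print(p.round(1),'tool shift',(R.T@(p-s['tcp_pos'])).round(1),np.linalg.norm(proj(c,[p])-proj(c,[p+[8.5,0,0]])).round(1))
x0,y0=x-80,y-60
cv2.imwrite('pics/w2c.png',cv2.resize(cv2.imread('pics/w2.png')[110:310,130:400],None,fx=2,fy=2))
E
```

```text
2.325 [570.35758516 218.76636289 148.12594757] [ 3.14132444e+00 -9.91550674e-04  6.91473387e-01] 51.29687421307287
pred [259.2289793  211.09923755]
(247, 199, 25, 25) ((258.75, 211.0), 12.412291526794434)
[570.1 218.3  92. ] tool shift [-0.6  0.2 56.1] 13.1
```

View pics/w2c.png

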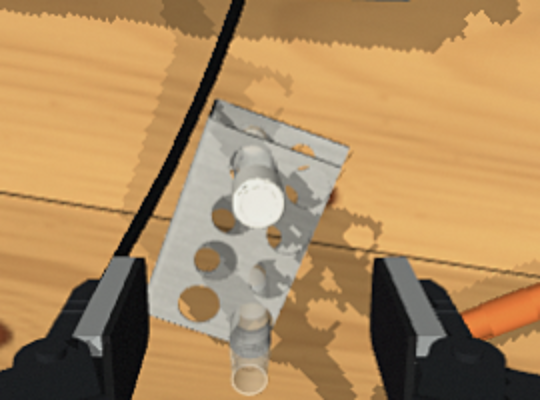

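The crop shows the white cap centred between the pads at full-resolution (259,211), with the open vial well behind it. I go down and grip the cap.

play_rows(
  motion=[
    [[0,0,0.35,0,0.45],[0,0,0.7,0,0.45],[0,0,0.8,0,0.45],[0,0,0.8,0,0.45]],
  ],
)

```text
clock: 2.88
tcp_pos: [570.1, 218.9, 83.8]
ee_rot: [3.141, -0.0, 0.691]
wrist_force: [0.3, -0.6, 0.4]
gripper_width: 47.0
grasp_force: 0.0
```

play_rows(
  motion=[
    [[0,0,0.15,0,0.5],[0,0,0.26,0,0.5],[0,0,0.26,0,0.5],[0,0,0.26,0,0.7],[0,0,0.26,0,0.8],[0,0,0.26,0,0.9],[0,0,0.26,0,1],[0,0,0.26,0,1],[0,0,0.26,0,1]],
  ],
)

```text
clock: 4.0
tcp_pos: [569.9, 219.0, 62.6]
ee_rot: [-3.142, -0.0, 0.691]
wrist_force: [-1.5, 1.5, 4.0]
gripper_width: 15.0
grasp_force: 58.5
```

play_rows(
  motion=[
    [[0,0,-0.15,0,1],[0,0,-0.35,0,1],[0,0,-0.55,0,1],[0,0,-0.75,0,1],[0,0,-1,0,1],[0,0,-1,0,1]],
  ],
)

```text
clock: 4.75
tcp_pos: [570.7, 219.1, 144.5]
ee_rot: [3.141, -0.003, 0.691]
wrist_force: [0.3, 0.1, -0.5]
gripper_width: 15.0
grasp_force: 58.4
```

```bash
python3 - <<'E'
from h import *
s=env.read_state(); print(s['clock'],s['tcp_pos'],s['wrist_force'],s['gripper_width'],s['grasp_force'])
d=snap('side','d3'); a=snap('scene','s3'); 
u=proj(d,[s['tcp_pos']])[0].astype(int); v=proj(a,[s['tcp_pos']])[0].astype(int); print(u,v)
def cr(f,u): i=cv2.imread(f'pics/{f}.png'); x,y=u[0]-30,u[1]-20; return cv2.resize(i[y:y+90,x:x+60],(360,540),interpolation=cv2.INTER_CUBIC)
cv2.imwrite('pics/c3.png',np.hstack([cr('d3',u),cr('s3',v)]))
E
```

```text
4.75 [570.65910904 219.05245268 144.52932331] [ 0.2959982   0.09704228 -0.5276641 ] 15.026826658173224 58.39728114427999
[218 136] [158 215]
```

View pics/c3.png

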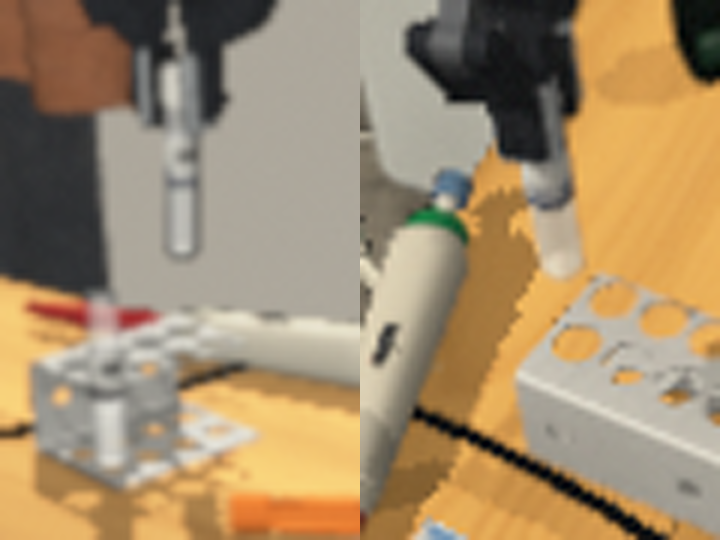

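The vial is out of the rack and held by its cap, hanging close to plumb: the foot is at side (218,158) and scene (162,240). I turn to the block's axes, rise a little and carry it over.

play_rows(
  motion=[
    [[0,0,-0.1,-0.05,1],[0,0,-0.25,-0.1,1],[0,0,-0.25,-0.15,1],[0,0,-0.25,-0.182,1],[0,0,-0.25,-0.182,1]],
  ],
)

```text
clock: 5.48
tcp_pos: [569.6, 218.5, 161.9]
ee_rot: [-3.141, 0.001, 1.262]
wrist_force: [0.4, 2.2, 0.0]
gripper_width: 15.3
grasp_force: 58.4
```

play_rows(
  motion=[
    [[-0.25,0.07,0,0,1],[-0.6,0.16,0,0,1],[-1,0.26,0,0,1],[-1,0.26,0,0,1]],
  ],
)

```text
clock: 5.98
tcp_pos: [565.4, 132.5, 162.4]
ee_rot: [3.141, 0.002, 1.257]
wrist_force: [0.3, -0.3, -0.7]
gripper_width: 15.0
grasp_force: 58.4
```

play_rows(
  motion=[
    [[-0.35,0.09,0,0,1],[-0.7,0.18,0,0,1],[-1,0.26,0,0,1],[-1,0.26,0,0,1]],
  ],
)

```text
clock: 6.48
tcp_pos: [560.9, 51.7, 162.5]
ee_rot: [3.142, 0.001, 1.259]
wrist_force: [-0.0, 0.0, 0.5]
gripper_width: 15.2
grasp_force: 58.4
```

play_rows(
  motion=[
    [[-0.35,0.09,0,0,1],[-0.7,0.18,0,0,1],[-1,0.26,0,0,1],[-1,0.26,0,0,1]],
  ],
)

```text
clock: 6.98
tcp_pos: [556.5, -30.0, 162.4]
ee_rot: [-3.142, 0.0, 1.26]
wrist_force: [0.8, -0.1, 0.3]
gripper_width: 15.0
grasp_force: 58.4
```

play_rows(
  motion=[
    [[-0.35,0.09,0,0,1],[-0.6,0.18,0,0,1],[-0.8,0.22,0,0,1],[-0.85,0.22,0,0,1],[-0.85,0.22,0,0,1]],
  ],
)

```text
clock: 7.6
tcp_pos: [552.7, -98.2, 162.5]
ee_rot: [-3.141, -0.0, 1.263]
wrist_force: [-0.0, 0.0, -0.6]
gripper_width: 14.9
grasp_force: 58.4
```

```bash
python3 - <<'E'
from h import *
s=env.read_state(); print(s['clock'],s['tcp_pos'],s['ee_rot'],s['wrist_force'],s['gripper_width'],s['grasp_force'])
snap('wrist','w4'); snap('side','d4'); snap('scene','s4')
i=cv2.imread('pics/w4.png'); j=cv2.imread('pics/d4.png')[90:240,210:330]; k=cv2.imread('pics/s4.png')[80:230,210:330]
cv2.imwrite('pics/c4.png',np.hstack([i[:,:],np.vstack([cv2.resize(j,(154,192)),cv2.resize(k,(154,192))])]))
for n in 'dsw':
    c=load(n+'4'); print(n,proj(c,[s['tcp_pos']-[0,0,61],s['tcp_pos']]).round(1).tolist())
E
```

```text
7.6 [552.74221678 -98.21691528 162.47201406] [-3.14140679e+00 -3.38252917e-04  1.26320492e+00] [-0.04881856  0.00778086 -0.5743831 ] 14.914139694860157 58.43400000594556
d [[261.9, 194.9], [261.9, 167.4]]
s [[276.0, 167.4], [277.3, 146.0]]
w [[259.8, 207.6], [260.0, 248.9]]
```

View pics/c4.png

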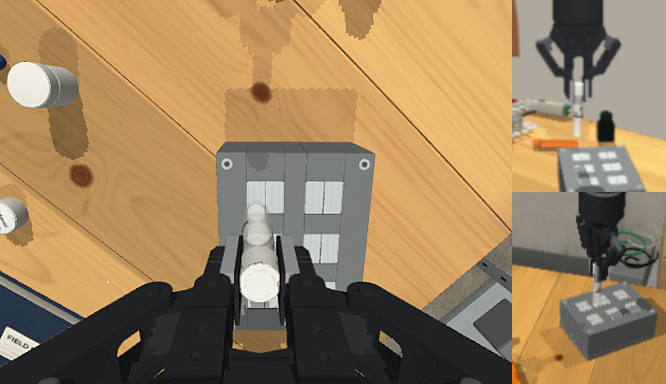

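The wrist view shows the vial held nearly plumb with its foot at about (256,212). Pocket 0's doors are at (265,196), pocket 1's at (323,197) and pocket 3's at (325,248). The deck corner screws are at (227,164) and (364,164).

```bash
python3 - <<'E'
from h import *
c=load('w4'); im=c['image'].astype(int); s=env.read_state(); R=Ro.from_euler('xyz',s['ee_rot']).as_matrix()
m=((im.min(2)>165)&(np.ptp(im,axis=2)<25)).astype(np.uint8); m=cv2.morphologyEx(m,cv2.MORPH_CLOSE,np.ones((3,3),np.uint8))
k,l,st,ce=cv2.connectedComponentsWithStats(m[150:300,220:380])
for i in range(1,k):
    if st[i,4]>30: 
        x,y,w,h=st[i,:4]; x+=220;y+=150
        p=onz(c,(x+w/2-.5,y+h/2-.5),65); print((x,y,w,h),st[i,4],p.round(1),'tool',(R.T@(p-s['tcp_pos'])).round(1)[:2])
# screws
A,B=onz(c,(227,164),65),onz(c,(364,164),65); print('screws',A.round(1),B.round(1),np.linalg.norm(A-B))
# wrist-frame vial foot (61 below tcp)
f=onz(c,(256,212.5),s['tcp_pos'][2]-61); print('foot offset tool',(R.T@(f-s['tcp_pos'])).round(1))
ctr=np.array([563.3,-149.8]);a=np.radians(-17.7);Rb=np.array([[np.cos(a),-np.sin(a)],[np.sin(a),np.cos(a)]])
for i,g in enumerate([[-22,42],[22,42],[-22,0],[22,0]]): print(i,(ctr+Rb@g).round(1),proj(c,[*(ctr+Rb@g),65]).round(1))
E
```

```text
(np.int32(222), np.int32(159), np.int32(11), np.int32(11)) 62 [536.3 -70.5  65. ] tool [ 21.2 -24.1]
(np.int32(359), np.int32(159), np.int32(11), np.int32(11)) 66 [ 632.4 -101.    65. ] tool [21.2 76.8]
(np.int32(240), np.int32(181), np.int32(44), np.int32(119)) 3360 [ 542.3 -135.9   65. ] tool [-39.4   1.3]
(np.int32(305), np.int32(181), np.int32(39), np.int32(33)) 1184 [ 597.9 -116.6   65. ] tool [-4.2 48.5]
(np.int32(303), np.int32(234), np.int32(37), np.int32(29)) 892 [ 585.1 -156.8   65. ] tool [-46.4  48.4]
(np.int32(325), np.int32(282), np.int32(10), np.int32(8)) 60 [ 583.2 -191.7   65. ] tool [-80.2  57.3]
screws [536.3 -70.5  65. ] [ 632.4 -101.    65. ] 100.81781695364384
foot offset tool [-3.6 -2.5 61. ]
0 [ 555.1 -103.1] [[264.7 197.1]]
1 [ 597.  -116.5] [[322.9 197.1]]
2 [ 542.3 -143.1] [[264.3 247.9]]
3 [ 584.3 -156.5] [[319.9 247.9]]
```

play_rows(
  motion=[
    [[-0.027,0.074,0.1,0,1],[-0.027,0.074,0.3,0,1],[-0.027,0.074,0.45,0,1],[-0.027,0.074,0.55,0,1],[-0.027,0.074,0.62,0,1],[-0.027,0.074,0.64,0,1],[-0.027,0.074,0.64,0,1]],
  ],
)

```text
clock: 8.62
tcp_pos: [557.8, -102.8, 111.4]
ee_rot: [3.141, -0.0, 1.263]
wrist_force: [0.2, -0.0, 0.5]
gripper_width: 14.8
grasp_force: 58.4
```

play_rows(
  motion=[
    [[0,0,0.015,0,1],[0,0,0.03,0,1],[0,0,0.045,0,1],[0,0,0.045,0,1]],
  ],
)

```text
clock: 9.12
tcp_pos: [558.5, -102.7, 108.6]
ee_rot: [3.14, -0.001, 1.263]
wrist_force: [-1.5, 1.3, 15.1]
gripper_width: 15.3
grasp_force: 60.5
```

Firm stop at 17 mm (15 N, exactly where predicted), so pocket 0 is filled. On to pocket 2.

play_rows(
  motion=[
    [[0,0,-0.15,0,1],[0,0,-0.35,0,1],[-0.1,0,-0.36,0,1],[-0.35,0,-0.36,0,1],[-0.525,0,-0.36,0,1],[-0.525,0,-0.3,0,1],[-0.525,0,-0.2,0,1],[-0.525,0,-0.1,0,1],[-0.525,0,-0.045,0,1],[-0.525,0,-0.045,0,1]],
  ],
)

```text
clock: 10.38
tcp_pos: [544.9, -142.5, 110.8]
ee_rot: [-3.141, 0.0, 1.263]
wrist_force: [0.1, 0.3, -0.4]
gripper_width: 14.9
grasp_force: 58.7
```

play_rows(
  motion=[
    [[0,0,0.015,0,1],[0,0,0.03,0,1],[0,0,0.045,0,1],[0,0,0.045,0,1]],
  ],
)

```text
clock: 10.88
tcp_pos: [545.8, -142.9, 108.7]
ee_rot: [3.14, -0.0, 1.263]
wrist_force: [-0.9, 0.3, 14.4]
gripper_width: 15.0
grasp_force: 60.8
```

Pocket 2 is filled too. Next is pocket 4.

play_rows(
  motion=[
    [[0,0,-0.15,0,1],[0,0,-0.35,0,1],[-0.1,0,-0.36,0,1],[-0.35,0,-0.36,0,1],[-0.525,0,-0.36,0,1],[-0.525,0,-0.3,0,1],[-0.525,0,-0.2,0,1],[-0.525,0,-0.1,0,1],[-0.525,0,-0.045,0,1],[-0.525,0,-0.045,0,1]],
  ],
)

```text
clock: 12.12
tcp_pos: [532.1, -182.5, 110.8]
ee_rot: [-3.141, -0.0, 1.263]
wrist_force: [0.2, -0.1, -0.0]
gripper_width: 14.9
grasp_force: 58.8
```

play_rows(
  motion=[
    [[0,0,0.015,0,1],[0,0,0.03,0,1],[0,0,0.045,0,1],[0,0,0.045,0,1]],
  ],
)

```text
clock: 12.62
tcp_pos: [532.2, -182.9, 107.7]
ee_rot: [-3.142, 0.0, 1.263]
wrist_force: [0.5, 0.3, -0.2]
gripper_width: 15.1
grasp_force: 58.8
```

No contact force at that depth, so pocket 4 is empty. I keep going down, slowly.

play_rows(
  motion=[
    [[0,0,0.08,0,1],[0,0,0.16,0,1],[0,0,0.24,0,1],[0,0,0.3,0,1],[0,0,0.3,0,1]],
  ],
)

```text
clock: 13.25
tcp_pos: [532.0, -182.8, 83.2]
ee_rot: [-3.141, 0.0, 1.263]
wrist_force: [0.1, 0.2, 0.2]
gripper_width: 15.1
grasp_force: 58.8
```

play_rows(
  motion=[
    [[0,0,0.04,0,1],[0,0,0.08,0,1],[0,0,0.11,0,1],[0,0,0.13,0,1],[0,0,0.13,0,1]],
  ],
)

```text
clock: 13.88
tcp_pos: [532.2, -182.8, 73.2]
ee_rot: [-3.141, 0.0, 1.263]
wrist_force: [0.1, 0.7, -0.5]
gripper_width: 15.3
grasp_force: 58.8
```

play_rows(
  motion=[
    [[0,0,0.01,0,1],[0,0,0.02,0,1],[0,0,0.03,0,1],[0,0,0.038,0,1],[0,0,0.038,0,1]],
  ],
)

```text
clock: 14.5
tcp_pos: [532.7, -182.9, 70.8]
ee_rot: [3.141, -0.0, 1.263]
wrist_force: [-0.7, 1.5, 11.0]
gripper_width: 15.1
grasp_force: 60.1
```

The vial is on the floor at the expected height. I relieve the press and open slowly.

play_rows(
  motion=[
    [[0,0,-0.008,0,1],[0,0,-0.008,0,0.85],[0,0,-0.008,0,0.8],[0,0,-0.008,0,0.75],[0,0,-0.008,0,0.7],[0,0,-0.008,0,0.6],[0,0,-0.008,0,0.55],[0,0,-0.008,0,0.5],[0,0,-0.008,0,0.5],[0,0,-0.008,0,0.5]],
  ],
)

```text
clock: 15.75
tcp_pos: [532.3, -182.8, 70.9]
ee_rot: [3.142, 0.0, 1.263]
wrist_force: [-0.4, -0.0, -0.2]
gripper_width: 42.7
grasp_force: 0.0
```

```bash
python3 - <<'E'
from h import *
s=env.read_state(); print(s['clock'],s['tcp_pos'],s['wrist_force'],s['gripper_width'],s['grasp_force'])
snap('wrist','w5'); snap('side','d5'); snap('scene','s5')
i=cv2.imread('pics/w5.png')[140:384,120:400]; j=cv2.imread('pics/d5.png')[150:260,220:330]; k=cv2.imread('pics/s5.png')[90:200,230:340]
r=lambda a:cv2.resize(a,(400,400),interpolation=cv2.INTER_CUBIC)
cv2.imwrite('pics/c5.png',np.vstack([np.hstack([cv2.resize(j,(300,300)),cv2.resize(k,(300,300))]),cv2.resize(i,(344,300)) if 0 else np.hstack([cv2.resize(i,(344,300)),np.zeros((300,256,3),np.uint8)])]))
E
```

```text
15.75 [ 532.27959536 -182.84495856   70.89233231] [-0.39875295 -0.01411878 -0.17791949] 42.74298877580998 0.0
```

View pics/c5.png

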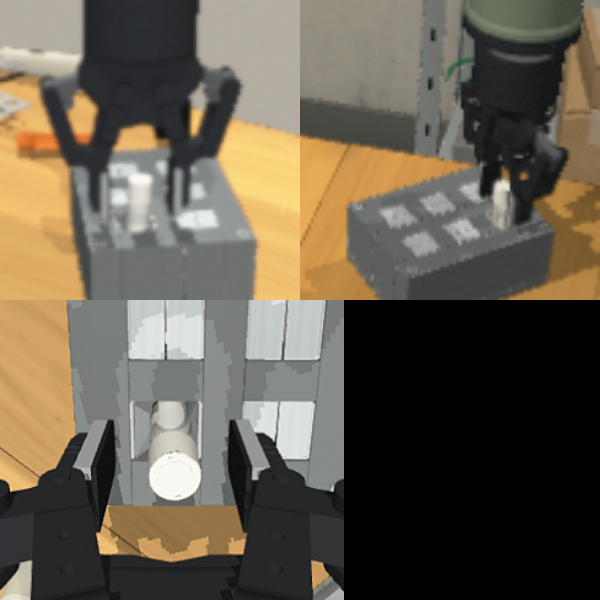

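The picture shows the vial standing free in pocket 4 between the open fingers, cap about 35 mm above the deck and clear of both pads. I withdraw straight up.

play_rows(
  motion=[
    [[0,0,-0.1,0,0.5],[0,0,-0.25,0,0.5],[0,0,-0.5,0,0.5],[0,0,-0.75,0,0.5],[0,0,-1,0,0.5],[0,0,-1,0,0.5],[0,0,-1,0,0.5]],
  ],
)

```text
clock: 16.77
tcp_pos: [532.1, -182.8, 150.9]
ee_rot: [3.142, -0.0, 1.263]
wrist_force: [-0.4, 0.3, -0.1]
gripper_width: 42.8
grasp_force: 0.0
```

```bash
python3 - <<'E'
from h import *
s=env.read_state(); print(s['clock'],s['tcp_pos'],s['wrist_force'])
w=snap('wrist','w6'); snap('side','d6')
i=cv2.imread('pics/w6.png'); j=cv2.imread('pics/d6.png')[150:260,160:330]
cv2.imwrite('pics/c6.png',np.hstack([cv2.resize(i,(400,300)),cv2.resize(j,(400,300),interpolation=cv2.INTER_CUBIC)]))
m=((w['image'].min(2)>205)&(np.ptp(w['image'].astype(int),axis=2)<25)).astype(np.uint8)
q=proj(w,[532,-183,100])[0].astype(int); z=np.zeros_like(m); z[q[1]-30:q[1]+30,q[0]-30:q[0]+30]=1
cs=max(cv2.findContours(m*z,cv2.RETR_EXTERNAL,cv2.CHAIN_APPROX_NONE)[0],key=cv2.contourArea)
(u,v),r=cv2.minEnclosingCircle(cs); p=onz(w,(u,v),100)
print(u,v,r,'exp r',np.linalg.norm(proj(w,[p])-proj(w,[p+[8.5,0,0]])),p.round(1))
E
```

```text
16.775 [ 532.14562955 -182.78655634  150.88600867] [-0.41133796  0.31681085 -0.07011002]
261.3512268066406 213.21951293945312 13.052178382873535 exp r 13.73722788172404 [ 533.  -183.4  100. ]
```

View pics/c6.png

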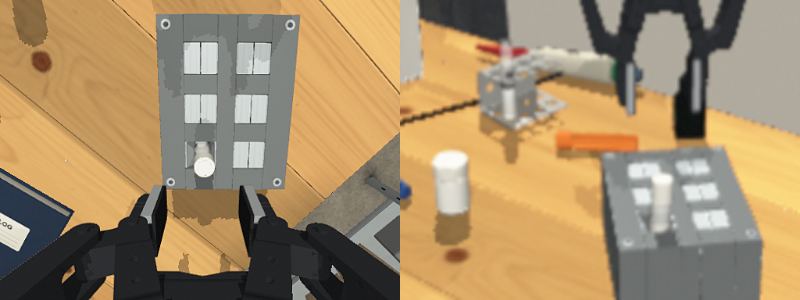

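The vial stands upright in pocket 4, with the cap top at the expected height and size. The jar still stands in its place and the gripper is clear, so I hand in.

```bash
python3 -c "
from station import env
print(env.hand_in())"
```

```text
the job is handed in; nothing more can be done
None
```

The capped vial is standing upright on the floor of pocket 4, the empty one; pockets 0 and 2 felt filled, the jar is still standing in place, and the job was handed in at about 17 s.

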